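# Fit the bush that passes the neck post, then lift the neck module and hold it level

## Robot

A 6-joint arm with a two-finger parallel gripper is mounted at the origin on the work surface. World frame = base frame: x ahead of the robot, y to its left, z up, the work surface at z = 0. Lengths are in m, angles in rad, forces in N, time in s.
With the tool pointing down it reaches from about 0.3 to 0.85 m from the base axis. Payload 5.4 kg.
Tool frame: the origin (TCP) lies on the centre line of the jaws, within the pads' length; the fingertips stand 8 mm ahead of it and the grasp point (between the pads) lies 11 mm behind it (manip.nose_length is the distance from the TCP to the fingertips, in m); z points along the fingers, y is the line along which they close (so a half turn about z gives the same grasp; the last joint's range is limited). The gripper opens to 85 mm and grips with 20 to 120 N. Pads are 22 mm wide; open, the fingers measure 114 mm over their backs; the gripper's body (76 mm by 85 mm) begins 54 mm behind the grasp point. The pads swing forward as they close: fully open they stand 13 mm farther back than shut.
Start: joints at [1.06, 0.158, 1.597, -0, 1.386, -0.21], TCP at [0.17, 0.549, 0.239] pointing down, gripper open.
Joint ranges: [-2.91, 2.91], [-0.94, 2.29], [0.18, 2.7], [-1.29, 4.43], [0.17, 2.64], [-3, 3]. Speed limits (rad/s): [2.57, 2.57, 3.14, 3.14, 3.14, 3.14].

## Interface

Orientations are given as a 3x3 rotation matrix whose columns are the frame's x, y, z axes.
In Python, from bench import status, cams, manip gives the robot as it stands.
- The arm moves only by the tool step_arm, never from a script. Its argument "targets" is a list of rows, each a list of 6 numbers: the shift along the tool's x, y, z in fractions of the full range, 1 being 800 mm, then the turn, a rotation vector about the tool's x, y, z in shares of 90 degrees (1.0 is 90 degrees). A call has 1 to 20 rows; each row is the pose to reach, as a shift and turn from the pose commanded when the call began, along the tool's axes at that moment; what a row does not reach only later rows make up. A row lasts 1/12 s, in which the tool goes at most 41.7 mm and 7.16 degrees, less where a joint would pass 70% of its speed; a pose out of reach is approached as far as the arm can. A call with a gripper value outside its range is refused whole. "hand" is the opening, from -1 (shut) to 1 (fully open), set as the call begins (left out, the last holds). The fingers move at their own pace and stop on an object; "force" is the grip in N (left out, the last holds). Time passes only in rows, so rows that repeat a pose let the fingers close. It gives the time, the measured TCP pose, the force, the opening and the grip force at its end, in the units of the state.
- status.get_state(): the state, without advancing time (a new reading comes with each control period).
- cams.snapshot(name): name is "scene" or "top" or "wrist"; returns a dict with "image" (400x640x3 uint8, red, green, blue), "depth" (400x640 float32, m along the optical axis (not along the pixel's ray), 0 where there is no reading), "camera_matrix" (3x3 intrinsics, pixels), "rvec" (rotation vector, rad) and "tvec" (3), from world to camera coordinates, as OpenCV has them. Camera axes: x right, y down, z forward; pixel columns grow to the right and rows downward; lengths in m; the calibration is good to about 2 mm. A picture is of the moment at which its call begins.
- manip.sign_off(): hands the job in; it is judged then, once.
The state is a dict: "t": time; "joints": joint angles; "joint_vel": joint speeds; "joint_torque": joint torques, N m; "position": TCP position; "tool_rot": TCP orientation; "ft_force": force on the tool from outside, world axes, zero at the start; "wrist_torque": the same for the moment, N m; "gripper_width": finger opening in m; "grasp_force": force on a finger pad.
Only numpy, scipy, OpenCV 4.12 (cv2) and the standard library are available. Lean on these libraries where they do the work, as an engineer would, in place of code of your own. Each camera call takes 0.05 s, during which the arm holds its last target. There are 200 camera calls.

## Task

One of the two brass bushes slides over the steel post of the black neck module, the other is too tight: slide the one that fits fully down onto the module while the module stands in its blue cradle, and leave the tight one on the bench. Then lift the module with its bush straight up, keeping it level, until its underside is at least 10 cm above where it stood, and finish while still holding it there in the gripper, steady and level. Do not push the tape roll, the jar or the screwdriver about.

Things in the scene. Friction and masses are not known exactly. Their poses are not given: they have to be found in the camera images.
- neck_module: loose robot neck module, 0.3 to 0.65 kg: black box 96 (x) x 72 (y) x 40 mm (z), flat top deck, orange and white side panels; a steel post, 16 mm diameter, rises 64 mm from the centre of the deck, its last 5 mm tapering to 10 mm. Origin: centre of the underside, z up along the post, which passes through the centre of mass. Lift it by the bare post above the bush
- neck_seat (a point): point on the neck module where the post meets the deck (40 mm above the module's underside); a bush that is fully home has its underside here. z up along the post
- post_top (a point): centre of the top end of the post, 64 mm above neck_seat
- cradle: blue cradle fixed to the bench, 128 (x) x 104 (y) mm, its floor 22 mm above the bench; low corner lips, tops 34 mm above the bench, locate the module with 2 mm play. Origin: centre of its underside on the bench; the module stands on its floor with the same centre and yaw
- bush_wide: loose brass bush (tube) standing on the bench, 34 mm outside diameter, 26 mm high, bore 20 mm: this one slides freely over the 16 mm post and drops home by its own weight; once home, 38 mm of post stands bare above it. Origin: centre of its underside, z along the bore; its ends are alike
- bush_tight: loose brass bush like the other, 34 mm outside diameter, 26 mm high, but with a bore of 12 mm, so it does not go over the post. Stands on the bench. Origin: centre of its underside
- tape_roll: black roll of tape lying flat on the bench, 96 mm diameter, 40 mm high; not to be disturbed. Origin: centre of its underside
- jar: amber glass jar with a black cap, 60 mm diameter, 85 mm high; not to be disturbed. Origin: centre of its underside
- screwdriver: red-handled screwdriver lying on the bench along its own x axis, 180 mm long; not to be disturbed. Origin: on its underside near the middle
Things that resemble listed ones, but are neither listed nor needed, are in the scene too. Several things look just like the cradle: the one meant starts farthest to the robot's left.

How it is judged:
By the outcome, as a careful person would: the job done as asked, in the order asked, and still so for the second after the job is handed in, while the arm keeps its last pose, push and grip.
It also fails if it takes over 48 s, if anything falls off the work surface, if the arm or the gripper's body presses on something with over 40 N, if the wrist force passes 120 N, or if a joint passes its speed limit or range.

## Working session

There is one attempt and no reset: what is moved stays moved. The work goes in short steps, Python scripts to look and compute and a tool call to move; the robot and the scene stay as the last step left them, time stands still between calls to the robot, and variables do not carry over. Pictures are saved under pics/ and viewed, at most 10 in all, crops included, and the job is handed in when it is done.

Besides the shell and the picture viewer there is one more tool, called after ">>>" by a JSON object that holds its "name" and its "arguments". step_arm: Moves the arm, as the interface text tells. Its arguments: {"type":"object","properties":{"targets":{"type":"array"},"hand":{"type":"number"},"force":{"type":"number"}},"required":["targets"]}

```bash
mkdir -p pics
cat > h.py <<'E'
import numpy as np, cv2
from bench import status, cams, manip
def snap(n):
    s=cams.snapshot(n); s['R']=cv2.Rodrigues(np.array(s['rvec'],float))[0]; s['t']=np.array(s['tvec'],float).ravel(); s['K']=np.array(s['camera_matrix']); return s
def save(s,f): cv2.imwrite('pics/'+f,s['image'][:,:,::-1])
def ray(s,u,v):
    d=s['R'].T@np.linalg.inv(s['K'])@np.array([u,v,1.]); return -s['R'].T@s['t'],d
def onz(s,u,v,z):
    c,d=ray(s,u,v); return c+d*(z-c[2])/d[2]
def dep(s):
    v,u=np.mgrid[:400,:640]; p=np.linalg.inv(s['K'])@np.stack([u.ravel(),v.ravel(),np.ones(u.size)])*s['depth'].ravel()
    return (s['R'].T@(p-s['t'][:,None])).T.reshape(400,640,3)
def proj(s,p): 
    q=s['K']@(s['R']@np.array(p)+s['t']); return q[:2]/q[2]
def two(s1,p1,s2,p2):
    c1,d1=ray(s1,*p1);c2,d2=ray(s2,*p2)
    a=np.linalg.lstsq(np.stack([d1,-d2],1),c2-c1,rcond=None)[0]
    x=c1+a[0]*d1;y=c2+a[1]*d2; return (x+y)/2,np.linalg.norm(x-y)
E
python3 - <<'E'
from h import *
import pickle
S={n:snap(n) for n in('scene','top','wrist')}
pickle.dump(S,open('S.pkl','wb'))
im=np.vstack([S['top']['image'],S['scene']['image']])
save(S['top'],'top.png');save(S['scene'],'scene.png')
for n in S: print(n,-S[n]['R'].T@S[n]['t'],S[n]['K'][0,0],S[n]['R'][2])
print(status.get_state(), manip.nose_length)
E
```

```text
scene [ 1.10873521 -0.17100651  0.91970258] 380.61992114354575 [-0.59785765  0.11926364 -0.79268052]
top [ 0.44627723 -0.06152615  1.24886344] 365.0863689960945 [ 0.05623994 -0.00523372 -0.99840356]
wrist [0.08977877 0.57236897 0.37355923] 320.98880168790316 [ 0.30947028 -0.09902953 -0.94573849]
{'t': 0.15, 'joints': array([ 1.05989762e+00,  1.58913429e-01,  1.59792489e+00,  1.54696038e-05,
        1.38617589e+00, -2.10125856e-01]), 'joint_vel': array([-0.0006623 , -0.00303189, -0.00420478,  0.00225106, -0.00114028,
       -0.00130074]), 'joint_torque': array([ 7.62078053e-04, -3.96375918e+01, -3.31785679e+01, -1.41610931e-04,
        5.41373855e-03, -8.63455057e-06]), 'position': array([0.17016056, 0.54878872, 0.23854698]), 'tool_rot': array([[-9.55106855e-01,  2.96260686e-01, -7.08354110e-04],
       [ 2.96261369e-01,  9.55106110e-01, -1.23260124e-03],
       [ 3.11382051e-04, -1.38712385e-03, -9.99998989e-01]]), 'ft_force': array([ 0.60789658,  0.2812818 , -0.93447178]), 'wrist_torque': array([-0.04191012, -0.02692241,  0.02180473]), 'grasp_force': 0.0, 'gripper_width': 0.08526702851463393} 0.008
```

View pics/top.png

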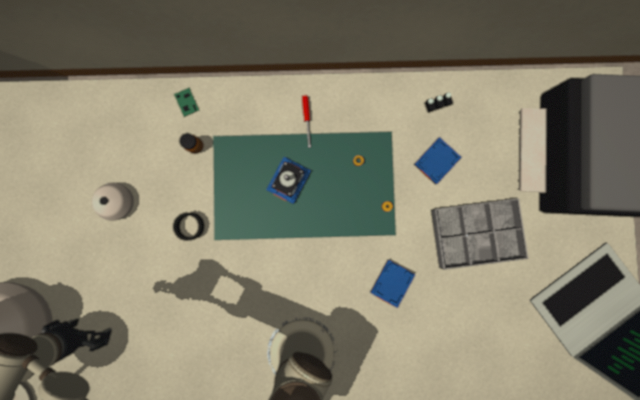

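View pics/scene.png

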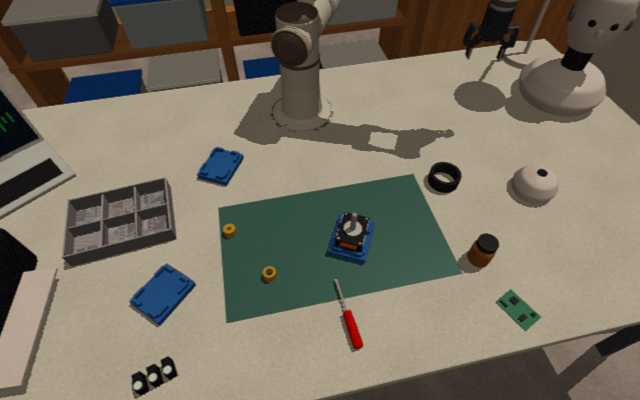

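Top view: three blue cradles at (290,180) with the module in it, (438,160) and (393,283). Image left is the robot's left (+y), so (290,180) is the one meant. The brass bushes are at (358,160) and (387,206). The screwdriver is at (307,115), the jar at (190,143) and the tape at (188,226). The scene view agrees. Next I'll get coarse positions and an enlarged crop.

Run:
```python
from h import *
import pickle
S=pickle.load(open('S.pkl','rb'));T=S['top'];C=S['scene']
for n,s in(('top',T),('scene',C)):
    hsv=cv2.cvtColor(s['image'],cv2.COLOR_RGB2HSV)
    for nm,lo,hi in(('brass',(12,110,110),(30,255,255)),('blue',(100,120,50),(125,255,255))):
        m=cv2.inRange(hsv,lo,hi); k,l,st,ce=cv2.connectedComponentsWithStats(m)
        for i in range(1,k):
            if 15<st[i,4]<3000:
                w=onz(s,*ce[i],0.026 if nm=='brass' else .022); print(n,nm,st[i],ce[i].round(1),w.round(3))
P=dep(T)
for u,v in((287,177),(299,180),(190,143),(188,226),(307,115),(310,145)): print(u,v,onz(T,u,v,0).round(3),P[v,u].round(3))
def crop(s,u,v,r): return cv2.resize(s['image'][v-r:v+r,u-r:u+r],(390,390),interpolation=cv2.INTER_CUBIC)
im=np.hstack([crop(T,375,180,35),crop(T,289,180,35)])
cv2.imwrite('pics/c1.png',im[:,:,::-1])
```

```text
top brass [353 155  11  11  77] [358.  160.2] [ 0.638 -0.206  0.026]
top brass [382 201  11  11  91] [386.9 206. ] [ 0.481 -0.298  0.026]
top blue [ 416  139   44   44 1006] [437.6 160.2] [ 0.632 -0.477  0.022]
top blue [266 157  45  47 453] [289.5 180.9] [0.575 0.027 0.022]
top blue [ 372  261   42   45 1074] [392.4 283. ] [ 0.225 -0.308  0.022]
scene brass [225   6  10   6  50] [229.6   8.4] [-0.802 -0.198  0.026]
scene brass [223 223  12  11  87] [228.6 228.1] [ 0.479 -0.298  0.026]
scene brass [263 266  13  12  86] [269.  271.5] [ 0.638 -0.205  0.026]
scene blue [109   0  58   6 207] [129.9   1.7] [-0.999 -0.683  0.022]
scene blue [243  57  37  21 601] [261.3  67.1] [-0.283 -0.109  0.022]
scene blue [  64   70   77   33 1726] [103.4  85.8] [-0.3   -0.728  0.022]
scene blue [ 198  147   45   38 1043] [220.  165.8] [ 0.23  -0.307  0.022]
scene blue [328 215  47  48 660] [351.  245.4] [0.606 0.024 0.022]
scene blue [ 130  264   65   61 2039] [162.1 293.3] [ 0.637 -0.476  0.022]
287 177 [0.591 0.036 0.   ] [0.577 0.027 0.122]
299 180 [ 0.579 -0.005  0.   ] [ 0.575 -0.006  0.04 ]
190 143 [0.717 0.368 0.   ] [0.7   0.34  0.081]
188 226 [0.432 0.377 0.   ] [0.432 0.377 0.001]
307 115 [ 0.805 -0.038  0.   ] [ 0.797 -0.038  0.027]
310 145 [ 0.7   -0.045  0.   ] [ 0.7   -0.045 -0.001]
```

View pics/c1.png

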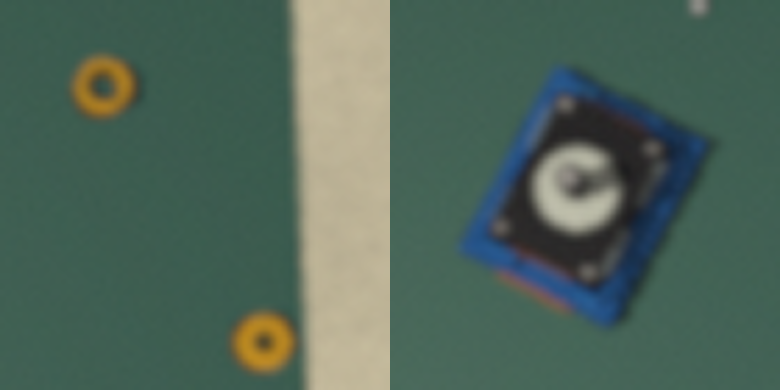

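The enlarged crop settles the choice. The bush at (358,160) has the wide bore and the one at (387,206) the narrow bore. The cradle carrying the module (290,180) is leftmost, so it is the one meant. I'll hover over the module first and measure it.

The rows are not in the units I measure in: shifts go in shares of 800 mm and turns go in shares of 90 degrees. I convert before sending: -54.3 cm / 80 = -0.6788, -37.8 cm / 80 = -0.4725.

>>> {"name": "step_arm", "arguments": {"targets": [[-0.6788,-0.4725,0,0,0,0],[-0.6788,-0.4725,0,0,0,0],[-0.6788,-0.4725,0,0,0,0],[-0.6788,-0.4725,0,0,0,0],[-0.6788,-0.4725,0,0,0,0],[-0.6788,-0.4725,0,0,0,0],[-0.6788,-0.4725,0,0,0,0],[-0.6788,-0.4725,0,0,0,0],[-0.6788,-0.4725,0,0,0,0],[-0.6788,-0.4725,0,0,0,0],[-0.6788,-0.4725,0,0,0,0],[-0.6788,-0.4725,0,0,0,0],[-0.6788,-0.4725,0,0,0,0],[-0.6788,-0.4725,0,0,0,0],[-0.6788,-0.4725,0,0,0,0],[-0.6788,-0.4725,0,0,0,0],[-0.6788,-0.4725,0,0,0,0],[-0.6788,-0.4725,0,0,0,0],[-0.6788,-0.4725,0,0,0,0],[-0.6788,-0.4725,0,0,0,0]], "hand": 1}}

```text
t: 1.82
position: [0.5763, 0.0283, 0.2391]
tool_rot: [[-0.955, 0.295, -0.001], [0.295, 0.955, 0.0], [0.001, 0.0, -1.0]]
ft_force: [-0.5, 1.5, -0.0]
gripper_width: 0.0851
grasp_force: 0.0
```

Run:
```python
from h import *
import pickle
W=snap('wrist'); pickle.dump(W,open('W1.pkl','wb')); save(W,'w1.png')
s=status.get_state(); print(s['t'],s['position'],s['joints'].round(2))
print(proj(W,[.577,.027,.126]),proj(W,[.638,-.206,.026]))
```

```text
1.8667 [0.57635073 0.02846797 0.23928299] [-0.16  0.16  1.59  0.    1.39 -1.43]
[313.61224333 200.03983705] [148.64227928 271.02476422]
```

View pics/w1.png

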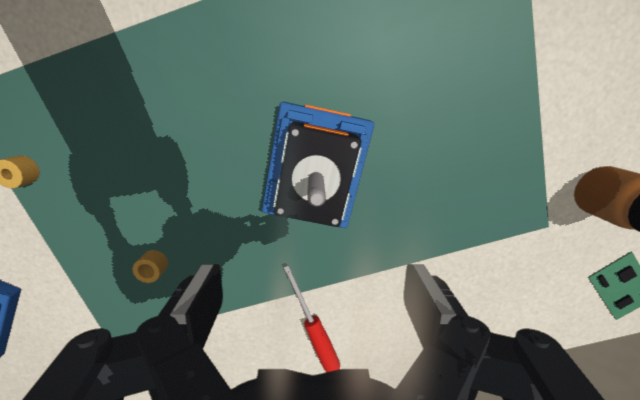

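Wrist view: the post top is at about (317,200), the wide bush at (150,266) and the tight bush at (17,172). The screwdriver shaft is near (290,270). Next I'll go over the wide bush for a second view.

Converted, -20.5 cm / 80 = -0.2563, -12.8 cm / 80 = -0.16.

>>> {"name": "step_arm", "arguments": {"targets": [[-0.16,-0.2563,0.05,0,0,0],[-0.16,-0.2563,0.05,0,0,0],[-0.16,-0.2563,0.05,0,0,0],[-0.16,-0.2563,0.05,0,0,0],[-0.16,-0.2563,0.05,0,0,0],[-0.16,-0.2563,0.05,0,0,0],[-0.16,-0.2563,0.05,0,0,0],[-0.16,-0.2563,0.05,0,0,0],[-0.16,-0.2563,0.05,0,0,0]]}}

```text
t: 2.62
position: [0.6385, -0.2051, 0.1994]
tool_rot: [[-0.955, 0.295, -0.0], [0.295, 0.955, 0.001], [0.0, 0.001, -1.0]]
ft_force: [-0.8, -0.3, -0.5]
gripper_width: 0.0853
grasp_force: 0.0
```

Run:
```python
from h import *
import pickle
W=snap('wrist'); pickle.dump(W,open('W2.pkl','wb'))
W1=pickle.load(open('W1.pkl','rb'))
s=status.get_state(); print(s['t'],s['position'],s['joints'].round(2))
print(proj(W,[.577,.027,.126]),proj(W,[.638,-.206,.026]))
def crop(s,c,r):
    u,v=np.clip(np.int32(c),r,[639-r,399-r]);print(u,v); return cv2.resize(s['image'][v-r:v+r,u-r:u+r],(400,300) if 0 else (395,395),interpolation=cv2.INTER_CUBIC)
a=crop(W1,(317,190),40);b=crop(W,proj(W,[.577,.027,.126]),40);
c=crop(W1,(150,266),25);
d=crop(W,proj(W,[.638,-.206,.026]),40)
big=np.vstack([np.hstack([a,b]),np.hstack([c,d])]); cv2.imwrite('pics/c2.png',cv2.resize(big,(600,600))[:,:,::-1])
```

```text
2.6667 [ 0.6385871  -0.20465397  0.19973723] [-0.49  0.43  1.34  0.    1.37 -1.76]
[672.5947874    9.17023213] [313.46324874 179.19784239]
317 190
599 40
150 266
313 179
```

View pics/c2.png

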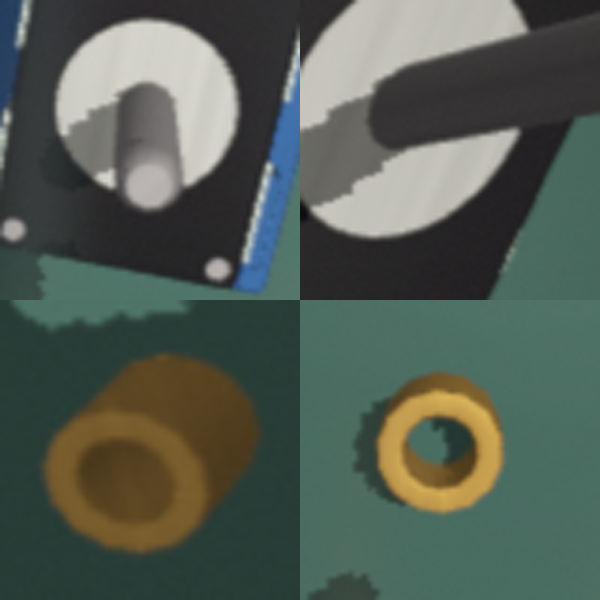

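The bush top rim centre is at (146.7,271) in view 1 and (310.3,179) in view 2. Its bore is wide and the ring thin, so it's the right bush. The post top is at (316.5,199.6) in view 1.

Run:
```python
from h import *
import pickle
W=pickle.load(open('W2.pkl','rb'));W1=pickle.load(open('W1.pkl','rb'));S=pickle.load(open('S.pkl','rb'));T=S['top']
print('bush',two(W1,(146.7,271),W,(310.3,179)),onz(W,310.3,179,.026))
# refine ring in W2
m=cv2.inRange(cv2.cvtColor(W['image'],cv2.COLOR_RGB2HSV),(12,110,150),(30,255,255))
c,_=cv2.findContours(m,cv2.RETR_EXTERNAL,cv2.CHAIN_APPROX_NONE)
for k in c:
    if cv2.contourArea(k)>200: print(cv2.fitEllipse(k),onz(W,*cv2.fitEllipse(k)[0],.026))
print('post',two(W1,(316.5,199.6),T,(286.7,177.3)),onz(W1,316.5,199.6,.126), onz(W1,316.2,178,.062))
R=status.get_state()
print(R['position'],R['tool_rot'].T@(onz(W,310.3,179,.026)-R['position']))
```

```text
bush (array([ 0.63735803, -0.20897135,  0.02510102]), np.float64(0.000502839583360646)) [ 0.63687501 -0.20894181  0.026     ]
((310.1009216308594, 178.75973510742188), (31.03632354736328, 32.25075912475586), 84.71861267089844) [ 0.63658104 -0.20905702  0.026     ]
post (array([0.57592079, 0.02846236, 0.12756906]), np.float64(0.002730315142242484)) [0.57733536 0.02936561 0.126     ] [0.57631965 0.03004267 0.062     ]
[ 0.6385871  -0.20465397  0.19973723] [ 0.00039524 -0.00467747  0.17373517]
```

Measured top height is 25 mm, which agrees with the text. I'll descend and grip.

Converted, 18.6 cm / 80 = 0.2325, -0.45 cm / 80 = -0.0056.

>>> {"name": "step_arm", "arguments": {"targets": [[0,-0.0056,0.05,0,0,0],[0,-0.0056,0.1,0,0,0],[0,-0.0056,0.15,0,0,0],[0,-0.0056,0.1875,0,0,0],[0,-0.0056,0.2125,0,0,0],[0,-0.0056,0.2275,0,0,0],[0,-0.0056,0.2325,0,0,0],[0,-0.0056,0.2325,0,0,0],[0,-0.0056,0.2325,0,0,0]]}}

```text
t: 3.42
position: [0.6386, -0.2108, 0.0155]
tool_rot: [[-0.955, 0.295, 0.003], [0.295, 0.955, -0.002], [-0.003, -0.001, -1.0]]
ft_force: [-0.3, -0.4, 0.8]
gripper_width: 0.0851
grasp_force: 0.0
```

>>> {"name": "step_arm", "arguments": {"targets": [[0,0,0,0,0,0],[0,0,0,0,0,0],[0,0,0,0,0,0],[0,0,0,0,0,0],[0,0,0,0,0,0],[0,0,0,0,0,0],[0,0,0,0,0,0],[0,0,0,0,0,0],[0,0,0,0,0,0],[0,0,0,0,0,0],[0,0,0,0,0,0],[0,0,0,0,0,0]], "hand": -1, "force": 40}}

```text
t: 4.42
position: [0.6378, -0.2111, 0.0142]
tool_rot: [[-0.955, 0.296, 0.001], [0.296, 0.955, -0.001], [-0.001, -0.0, -1.0]]
ft_force: [0.1, 1.2, 5.8]
gripper_width: 0.032
grasp_force: 40.7
```

Converted, -18 cm / 80 = -0.225, -17 cm / 80 = -0.2125.

>>> {"name": "step_arm", "arguments": {"targets": [[0,0,-0.0125,0,0,0],[0,0,-0.0375,0,0,0],[0,0,-0.075,0,0,0],[0,0,-0.125,0,0,0],[0,0,-0.175,0,0,0],[0,0,-0.2125,0,0,0],[0,0,-0.225,0,0,0],[0,0,-0.225,0,0,0],[0,0,-0.225,0,0,0]]}}

```text
t: 5.17
position: [0.6366, -0.2105, 0.1922]
tool_rot: [[-0.955, 0.296, -0.001], [0.296, 0.955, 0.001], [0.001, 0.0, -1.0]]
ft_force: [-0.7, 1.3, -1.6]
gripper_width: 0.0317
grasp_force: 40.1
```

Run:
```python
from h import *
import pickle
W=snap('wrist'); pickle.dump(W,open('W3.pkl','wb'))
s=status.get_state(); print(s['position'],s['tool_rot'].round(4),s['gripper_width'],s['grasp_force'],s['ft_force'])
p=s['position']+[0,0,.012]; q=proj(W,p);print(q)
u,v=np.int32(q);u0=u-50;v0=v-50;print(u0,v0)
a=cv2.resize(W['image'][v0:v0+100,u0:u0+100],(600,600),interpolation=cv2.INTER_CUBIC)
cv2.imwrite('pics/c3.png',a[:,:,::-1])
```

```text
[ 0.63585736 -0.2101094   0.19047881] [[-9.551e-01  2.963e-01 -4.000e-03]
 [ 2.963e-01  9.551e-01  2.100e-03]
 [ 4.400e-03  8.000e-04 -1.000e+00]] 0.031727992061409076 40.0513483537361 [ 0.47332682 -0.26838505 -2.1675238 ]
[316.80359948 284.28210096]
266 234
```

View pics/c3.png

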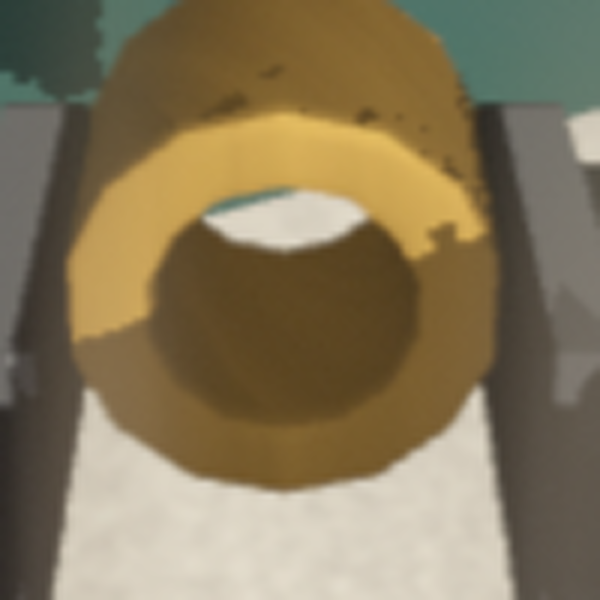

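The bush is centred between the pads, with its rim centre at about (313,284). The camera shows it 4 px from the nominal TCP, so I'll look at the bush and post together at close range to cancel that bias.

Converted, 21.1 cm / 80 = 0.2638, 3.2 cm / 80 = 0.04.

>>> {"name": "step_arm", "arguments": {"targets": [[0.0188,0.0438,0.0063,0,0,0],[0.0375,0.0875,0.0125,0,0,0],[0.0563,0.1313,0.02,0,0,0],[0.075,0.175,0.0263,0,0,0],[0.0913,0.2188,0.0325,0,0,0],[0.1038,0.25,0.0375,0,0,0],[0.11,0.2638,0.04,0,0,0],[0.11,0.2638,0.04,0,0,0],[0.11,0.2638,0.04,0,0,0],[0.11,0.2638,0.04,0,0,0],[0.11,0.2638,0.04,0,0,0]]}}

```text
t: 6.13
position: [0.6159, 0.0151, 0.1611]
tool_rot: [[-0.955, 0.298, -0.0], [0.298, 0.955, -0.0], [-0.0, -0.0, -1.0]]
ft_force: [0.3, -0.4, -1.2]
gripper_width: 0.0317
grasp_force: 40.1
```

Run:
```python
from h import *
import pickle
W=snap('wrist'); pickle.dump(W,open('W4.pkl','wb'))
s=status.get_state(); print(s['t'],s['position'],s['tool_rot'].round(4),s['gripper_width'],s['grasp_force'],s['ft_force'])
pickle.dump(s,open('s4.pkl','wb'))
q=proj(W,s['position']+[0,0,.012]);r=proj(W,[.577,.029,.126]);print(q,r)
u0,v0=235,180;
a=cv2.resize(W['image'][v0:v0+150,u0:u0+150],(600,600),interpolation=cv2.INTER_CUBIC)
cv2.imwrite('pics/c4.png',a[:,:,::-1])
```

```text
6.1833 [0.61594399 0.01517682 0.16132287] [[-9.545e-01  2.982e-01  2.000e-04]
 [ 2.982e-01  9.545e-01 -4.000e-04]
 [-3.000e-04 -3.000e-04 -1.000e+00]] 0.03163140463858073 40.119958030991256 [-0.77995532 -0.36889899 -0.70450498]
[316.63621082 288.49668081] [318.89117194 172.78121238]
```

View pics/c4.png

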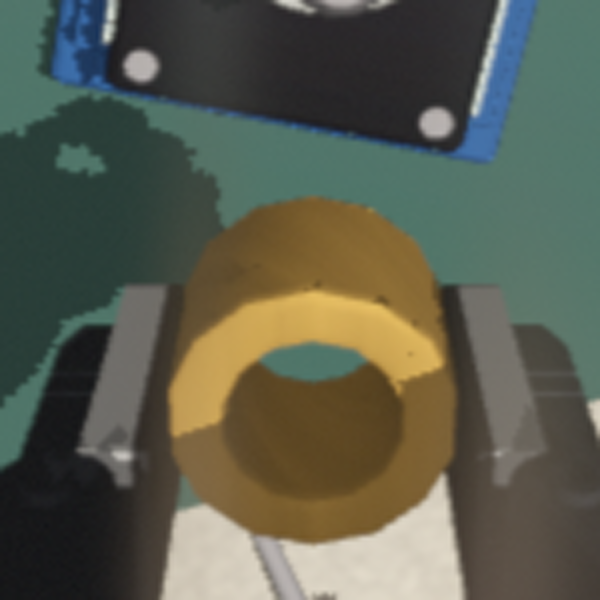

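Run:
```python
from h import *
import pickle
W=pickle.load(open('W4.pkl','rb'))
a=cv2.resize(W['image'][130:210,279:359],(600,600),interpolation=cv2.INTER_CUBIC)
cv2.imwrite('pics/c5.png',a[:,:,::-1])
```

```text
(no output)
```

View pics/c5.png

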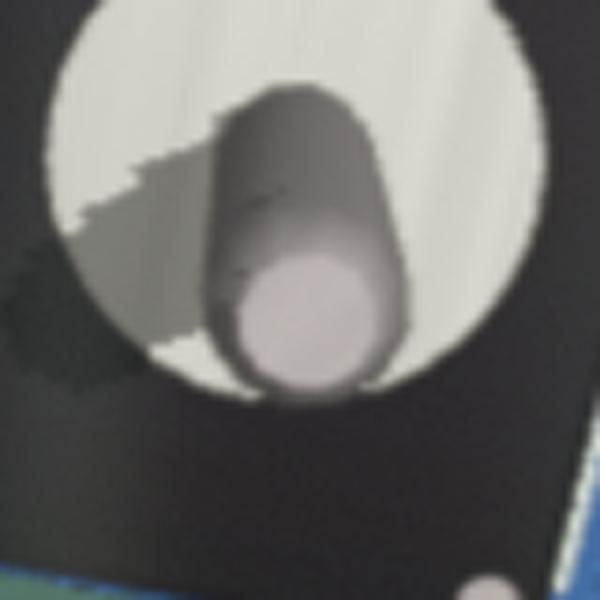

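The post top is at (320.1,172.7) and the bush rim centre at (313,284.1).

Run:
```python
from h import *
import pickle
W=pickle.load(open('W4.pkl','rb'));W1=pickle.load(open('W1.pkl','rb'));s=pickle.load(open('s4.pkl','rb'))
print(two(W1,(316.5,199.6),W,(320.1,172.7)))
p=onz(W,320.1,172.7,.126);zb=s['position'][2]+.0118
b=onz(W,313,284.1,zb)
print(p,b,s['tool_rot'].T@(b-s['position']),'move',s['tool_rot'].T@(p-b))
```

```text
(array([0.57636103, 0.02972466, 0.12908554]), np.float64(0.0001806292348113631))
[0.57715332 0.0296415  0.126     ] [0.6134072  0.01426801 0.17312287] [ 0.00214659 -0.00162718 -0.01180024] move [0.03920383 0.00387507 0.04710941]
```

Converted, 3.9 cm / 80 = 0.0488, 3.1 cm / 80 = 0.0388.

>>> {"name": "step_arm", "arguments": {"targets": [[0.015,0.0013,0,0,0,0],[0.0325,0.0038,0,0,0,0],[0.045,0.0049,0,0,0,0],[0.0488,0.0049,0,0,0,0],[0.0488,0.0049,0,0,0,0],[0.0488,0.0049,0.01,0,0,0],[0.0488,0.0049,0.0188,0,0,0],[0.0488,0.0049,0.025,0,0,0],[0.0488,0.0049,0.03,0,0,0],[0.0488,0.0049,0.035,0,0,0],[0.0488,0.0049,0.0388,0,0,0],[0.0488,0.0049,0.0388,0,0,0],[0.0488,0.0049,0.0388,0,0,0]]}}

```text
t: 7.27
position: [0.5795, 0.0321, 0.1301]
tool_rot: [[-0.955, 0.296, -0.0], [0.296, 0.955, 0.0], [0.0, -0.0, -1.0]]
ft_force: [-0.3, -0.7, -1.1]
gripper_width: 0.0315
grasp_force: 40.1
```

Converted, 2 cm / 80 = 0.025, 1.5 cm / 80 = 0.0188.

>>> {"name": "step_arm", "arguments": {"targets": [[0,0,0.0063,0,0,0],[0,0,0.0125,0,0,0],[0,0,0.0188,0,0,0],[0,0,0.025,0,0,0],[0,0,0.025,0,0,0],[0,0,0.025,0,0,0]]}}

```text
t: 7.77
position: [0.5792, 0.0322, 0.1097]
tool_rot: [[-0.955, 0.296, -0.001], [0.296, 0.955, 0.0], [0.001, -0.0, -1.0]]
ft_force: [0.2, 0.5, -1.0]
gripper_width: 0.0319
grasp_force: 40.2
```

Converted, 2.9 cm / 80 = 0.0363, 2.7 cm / 80 = 0.0338.

>>> {"name": "step_arm", "arguments": {"targets": [[0,0,0.0075,0,0,0],[0,0,0.015,0,0,0],[0,0,0.0225,0,0,0],[0,0,0.0288,0,0,0],[0,0,0.0338,0,0,0],[0,0,0.0363,0,0,0],[0,0,0.0363,0,0,0],[0,0,0.0363,0,0,0]]}}

```text
t: 8.43
position: [0.5796, 0.0321, 0.0813]
tool_rot: [[-0.955, 0.296, 0.0], [0.296, 0.955, 0.0], [0.0, 0.0, -1.0]]
ft_force: [-0.8, -0.6, -0.5]
gripper_width: 0.0315
grasp_force: 40.2
```

>>> {"name": "step_arm", "arguments": {"targets": [[0,0,0,0,0,0],[0,0,0,0,0,0],[0,0,0,0,0,0],[0,0,0,0,0,0],[0,0,0,0,0,0],[0,0,0,0,0,0],[0,0,0,0,0,0],[0,0,0,0,0,0]], "hand": 0.5}}

```text
t: 9.1
position: [0.5795, 0.0321, 0.0813]
tool_rot: [[-0.955, 0.296, 0.0], [0.296, 0.955, -0.0], [-0.0, -0.0, -1.0]]
ft_force: [0.1, -0.6, -0.5]
gripper_width: 0.064
grasp_force: 0.0
```

Run:
```python
from h import *
import pickle
W=snap('wrist'); pickle.dump(W,open('W5.pkl','wb'))
s=status.get_state(); print(s['t'],s['position'],s['gripper_width'],s['ft_force'])
print(proj(W,s['position']), proj(W,[.578,.031,.088]), proj(W,[.578,.031,.126]))
save(W,'w5.png')
```

```text
9.15 [0.57955297 0.03210995 0.0813058 ] 0.06383532269192568 [-0.02160808  0.56011164  0.55181175]
[316.17727926 273.61434732] [313.02444254 279.26745152] [312.99840605 339.72429393]
```

View pics/w5.png

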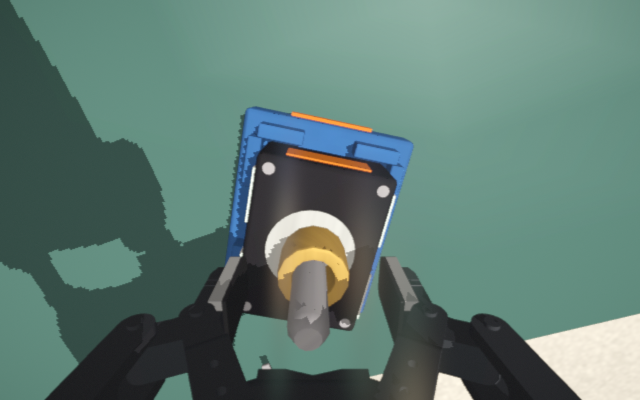

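The bush sits on the deck disc with its rim centred at (313,272), and the post top is at (308,338), about 1.5 mm towards −y from the jaw centre. I'll rise, shift slightly and grip the bare post.

Converted, -2.7 cm / 80 = -0.0338, -1.5 cm / 80 = -0.0188.

>>> {"name": "step_arm", "arguments": {"targets": [[0,-0.0019,-0.0088,0,0,0],[0,-0.0019,-0.0188,0,0,0],[0,-0.0019,-0.0275,0,0,0],[0,-0.0019,-0.0338,0,0,0],[0,-0.0019,-0.0338,0,0,0],[0,-0.0019,-0.0338,0,0,0],[0,-0.0019,-0.0338,0,0,0]]}}

```text
t: 9.73
position: [0.5789, 0.0307, 0.1082]
tool_rot: [[-0.955, 0.296, -0.0], [0.296, 0.955, 0.0], [0.0, -0.0, -1.0]]
ft_force: [-0.1, 0.9, -0.7]
gripper_width: 0.0641
grasp_force: 0.0
```

>>> {"name": "step_arm", "arguments": {"targets": [[0,0,0,0,0,0],[0,0,0,0,0,0],[0,0,0,0,0,0],[0,0,0,0,0,0],[0,0,0,0,0,0],[0,0,0,0,0,0],[0,0,0,0,0,0],[0,0,0,0,0,0],[0,0,0,0,0,0],[0,0,0,0,0,0],[0,0,0,0,0,0],[0,0,0,0,0,0]], "hand": -1, "force": 80}}

```text
t: 10.73
position: [0.579, 0.0306, 0.1083]
tool_rot: [[-0.955, 0.296, -0.0], [0.296, 0.955, -0.0], [0.0, -0.0, -1.0]]
ft_force: [-2.7, -2.0, 2.6]
gripper_width: 0.0134
grasp_force: 78.2
```

Run:
```python
from h import *
W=snap('wrist'); s=status.get_state(); print(s['t'],s['position'],s['gripper_width'],s['grasp_force'],s['ft_force'],s['wrist_torque'])
a=cv2.resize(W['image'][200:400,220:420],(600,600),interpolation=cv2.INTER_CUBIC)
cv2.imwrite('pics/c6.png',a[:,:,::-1])
```

```text
10.7833 [0.57893474 0.03062381 0.1083085 ] 0.013451748257159864 78.23716627433896 [-1.91730354 -1.6038532   2.9270856 ] [-0.26652097  0.53158496 -0.01621967]
```

View pics/c6.png

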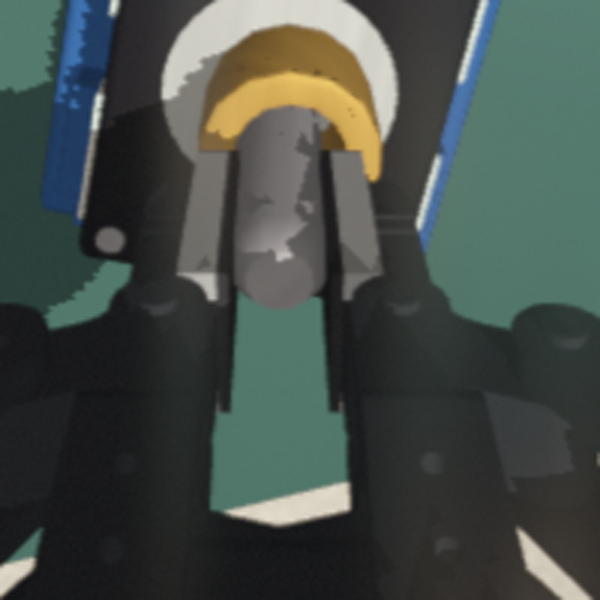

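The post is held evenly between the pads, with the fingertips clear above the bush. Now I'll lift straight up.

Converted, -13 cm / 80 = -0.1625, -12.8 cm / 80 = -0.16.

>>> {"name": "step_arm", "arguments": {"targets": [[0,0,-0.0025,0,0,0],[0,0,-0.0075,0,0,0],[0,0,-0.015,0,0,0],[0,0,-0.025,0,0,0],[0,0,-0.0375,0,0,0],[0,0,-0.0525,0,0,0],[0,0,-0.0675,0,0,0],[0,0,-0.0825,0,0,0],[0,0,-0.0975,0,0,0],[0,0,-0.1125,0,0,0],[0,0,-0.1263,0,0,0],[0,0,-0.1375,0,0,0],[0,0,-0.1475,0,0,0],[0,0,-0.155,0,0,0],[0,0,-0.16,0,0,0],[0,0,-0.1625,0,0,0],[0,0,-0.1625,0,0,0],[0,0,-0.1625,0,0,0],[0,0,-0.1625,0,0,0],[0,0,-0.1625,0,0,0]]}}

```text
t: 12.45
position: [0.5788, 0.0307, 0.2376]
tool_rot: [[-0.955, 0.296, -0.001], [0.296, 0.955, 0.0], [0.001, -0.0, -1.0]]
ft_force: [-0.7, 0.2, -5.0]
gripper_width: 0.013
grasp_force: 78.1
```

Run:
```python
from h import *
s=status.get_state(); print(s['t'],s['position'],s['tool_rot'][:,2],s['gripper_width'],s['grasp_force'],s['ft_force'],s['wrist_torque'])
C=snap('scene')
a=cv2.resize(C['image'][100:300,200:480],(800,571),interpolation=cv2.INTER_CUBIC)
cv2.imwrite('pics/c7.png',a[:,:,::-1])
# module height: depth points of dark/orange body vs cradle, from scene; side panel tilt unavailable -> deck plane from wrist depth
W=snap('wrist'); P=dep(W).reshape(-1,3); d=np.linalg.norm(P[:,:2]-s['position'][:2],axis=1)
hsv=cv2.cvtColor(W['image'],cv2.COLOR_RGB2HSV).reshape(-1,3)
k=(d<.055)&(P[:,2]>.17)&(P[:,2]<.21); Q=P[k]; 
for _ in range(4):
    A=np.c_[Q[:,:2]-s['position'][:2],np.ones(len(Q))]; c=np.linalg.lstsq(A,Q[:,2],rcond=None)[0]; r=Q[:,2]-A@c; Q=Q[abs(r)<max(.0015,1.5*r.std())] 
print(len(Q),c,np.degrees(np.hypot(*c[:2])))
```

```text
12.45 [0.57878583 0.03072807 0.23763857] [-1.17168512e-03  1.68308262e-04 -9.99999299e-01] 0.013039650053128031 78.11505247140303 [-0.72813756  0.22092419 -4.9699133 ] [-0.01500389 -0.03509576 -0.03605143]
9746 [ 0.00055985 -0.00096727  0.19194156] 0.06403409372713022
```

View pics/c7.png

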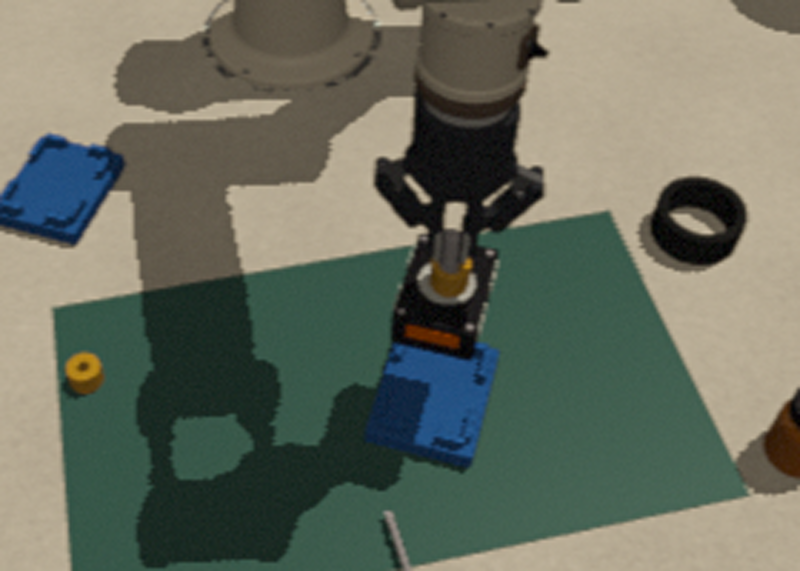

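The deck is at 0.192 m, up 13 cm from about 0.062 m. It tilts by less than 0.1°, the bush is home, and the tight bush is untouched on the bench. I'll hand it in.

```bash
python3 -c "
from bench import manip
print(manip.sign_off())"
```

```text
the job is handed in; nothing more can be done
None
```

The wide bush is fully down on the module, which the gripper is holding steady and level about 13 cm above its cradle; the tight bush is still on the bench, nothing else was pushed, and the job was handed in at about 12.5 s.

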